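# Reset the air valve to two turns open

## Task

The bench lamp's arm hangs over the air valve: first swing the arm to the left, well clear of the valve, and leave it there. Then take the upright handle on the valve's wheel, turn the wheel clockwise until it is shut against its stop, and back it off counter-clockwise by exactly two full turns from the stop. Finish still gripping the wheel's handle with the wheel standing at that setting, and do not disturb the jar, bottle and pot standing round the valve.

Things in the scene. Friction and masses are not known exactly. Their poses are not given: they have to be found in the camera images.
- wheel_center (a point): Point on the upright axis of the valve's wheel, in the plane of its rim, 86 mm above the table; fixed. The valve is brass on a dark steel plate (130 x 86 mm) bolted to the table, under a dark steel three-spoked handwheel, 103 mm across. Its pipe unions (all below 60 mm) run roughly toward and away from the robot, out to 85 mm on the near side and 115 mm on the far side.
- handle_grip (a point): Grip point near the middle of the wheel's upright black handle: a round rod, 18 mm thick, standing on the rim 45 mm from the wheel's axis. It reaches from 96 to 152 mm above the table; this point is at 130 mm. It moves round with the wheel and revolves freely about its own axis, so a gripper that holds it need not turn while it carries it round the circle.
- crank_handle: The same revolving handle; origin at its foot on its own axis, 96 mm above the table, z up. Its own x and y axes mean nothing.
- valve_wheel (a joint): Opening of the wheel in rad: 0 is shut against the solid stop, and it grows as the wheel turns counter-clockwise seen from above, with whole turns counted (two turns open is 12.57; upper end 20). The wheel starts between 1.2 and 5.5. It is stiff (about 3 N at the handle) and stays where it is left.
- lamp_knob (a point): Grip point near the middle of the upright round black knob on top of the lamp's head: 16 mm thick, from 226 to 272 mm above the table, this point at 253 mm. The head is a flat grey disc 72 mm across, from 204 to 226 mm above the table, at the end of the thin arm; the knob stands at its centre, 198 mm from the arm's pivot. The knob does not turn relative to the arm.
- lamp_pivot (a point): Upright axis of the lamp arm at the top of its grey post (18 mm thick, on a round foot 100 mm across fixed to the table), at the arm's height, 216 mm; fixed. The post's top is 235 mm above the table. The arm swings level about it.
- lamp_arm (a joint): Swing of the lamp arm in rad: about 0 with the head over the valve; it grows as the arm swings clockwise seen from above, which carries the head to the left (+y) as the robot sees it; ends at -0.3 and 2.3. Light friction (about 0.6 N at the knob); stays where it is left.
- water_jar: Loose clear glass jar, 60 mm across, 91 mm tall, standing by the valve; origin at the centre of its underside. Leave alone.
- ink_bottle: Loose small brown bottle with a black dropper top, 33 mm across, 102 mm tall; origin at the centre of its underside. Leave alone.
- paint_pot: Loose low round white pot with its lid on, 90 mm across, 32 mm tall; origin at the centre of its underside. Leave alone.

How it is judged (in metres and radians):
On the way, in this order (a step that is already met when the one before it is completed fails the run):
1. the lamp's head is swung clear: its knob at least 16 cm from the wheel's axis, seen from above (horizontal distance between lamp_knob and wheel_center above 0.16 m), for 0.2 s.
2. the wheel is shut against its stop (within 0.1 rad) (value of joint valve_wheel below 0.1 rad), for 0.2 s.
At the end, for the whole second after the job is handed in: The wheel rests two turns (12.57 rad, within 0.2 rad or 11 degrees) open from its stop, the gripper holds its handle between the fingers (over 2 N, grasp point within 15 mm of the handle's axis), and the lamp's knob is over 16 cm from the wheel's axis, seen from above (value of joint valve_wheel between 12.366 and 12.766 rad and velocity of joint valve_wheel between -0.1 and 0.1 rad/s and contact force between the fingers and crank_handle above 2 N and horizontal distance between the grasp point and handle_grip below 0.015 m and horizontal distance between lamp_knob and wheel_center above 0.16 m); the arm keeps its last pose, push and grip.
It fails at once if the water jar is shifted or tipped (moved more than 2 cm, or tilted over 0.3 rad) (distance of water_jar from where it was at the start of the episode above 0.02 m or angle between water_jar's own z axis and vertical above 0.3 rad).
It fails at once if the ink bottle is shifted or tipped (moved more than 2 cm, or tilted over 0.3 rad) (distance of ink_bottle from where it was at the start of the episode above 0.02 m or angle between ink_bottle's own z axis and vertical above 0.3 rad).
It fails at once if the paint pot is shifted or tipped (moved more than 2 cm, or tilted over 0.3 rad) (distance of paint_pot from where it was at the start of the episode above 0.02 m or angle between paint_pot's own z axis and vertical above 0.3 rad).
It also fails if it takes over 64 s, if anything falls off the work surface, if the arm or the gripper's body presses on something with over 40 N, if the wrist force passes 120 N, or if a joint passes its speed limit or range.

## Robot

A 6-joint arm with a two-finger parallel gripper is mounted at the origin on a cart in front of the work surface, level with it; the furniture and walls round the work are solid. World frame = base frame: x ahead of the robot, y to its left, z up, the work surface at z = 0. Lengths are in mm, angles in degrees, forces in N, time in s.
With the tool pointing down it reaches from about 300 to 850 mm from the base axis. Payload 4.2 kg.
Tool frame: the origin (TCP) lies midway between the tips of the shut fingers; the grasp point (between the pads) lies 19 mm behind it (env.grasp_offset is the distance from the TCP to the grasp point, in mm); z points along the fingers, y is the line along which they close (so a half turn about z gives the same grasp; the last joint's range is limited). The gripper opens to 91 mm and grips with 3 to 60 N. Pads are 32 mm wide; open, the fingers measure 118 mm over their backs; the gripper's body (76 mm by 178 mm) begins 60 mm behind the grasp point.
Start: joints at [66.692, 18.312, 89.639, -0, 72.044, -1.146], TCP at [216.909, 532.535, 213.976] pointing down, gripper open.
Joint ranges: [-177.97, 177.97], [-48.28, 115.42], [12.27, 149.76], [-77.06, 257.06], [2.81, 150.46], [-146.56, 146.56]. Speed limits (degrees/s): [147.25, 147.25, 180, 180, 180, 180].

## Interface

Orientations are given as [roll, pitch, yaw] about the fixed x, y, z axes, in that order (R = Rz(yaw) Ry(pitch) Rx(roll)).
In Python, from workcell import env, optics gives the robot as it stands. The module is installed in compiled form; this text tells all that it offers.
- The arm moves only by the tool send_rows, never from a script. Its argument "targets" is a list that holds one entry, the list of rows, each a list of 7 numbers: the turn, a rotation vector about the world's x, y, z scaled (see below), then the shift along the world's x, y, z scaled (see below), then the closure, from -1 (fully open) to 1 (shut). In form: [[[rx, ry, rz, x, y, z, gripper], ...]]. A call has 1 to 12 rows; each row shifts and turns the commanded pose from where the row before left it; what a row does not reach is not made up. The controller multiplies each number of a shift by 0.2 m and each number of a turn by pi/2 rad. A row lasts 1/10 s, in which the tool goes at most 50 mm and 8.59 degrees, less where a joint would pass 70% of its speed; a pose out of reach is approached as far as the arm can. A call with a number of a shift or a turn outside -1 to 1 is refused whole. A call with a gripper value outside its range is refused whole. The fingers move at their own pace and stop on an object; "grip_force" is the grip in N (left out, the last holds). Time passes only in rows, so rows that do not move let the fingers close. It gives the time, the measured TCP pose, the force, the opening and the grip force at its end, in the units of the state.
- env.state(): the state, without advancing time (a new reading comes with each control period).
- optics.grab_frame(name): name is "scene" or "top"; returns (picture, depth): 400x640x3 uint8, red, green, blue; 400x640 float32, mm along the optical axis (not along the pixel's ray), 0 where there is no reading.
- optics.camera_info(name): a dict with "camera_matrix" (3x3 intrinsics, pixels), "R" (3x3) and "t" (3): a world point X has camera coordinates R X + t. Camera axes: x right, y down, z forward; pixel columns grow to the right and rows downward; lengths in mm; the calibration is good to about 2 mm. A picture is of the moment at which its call begins. camera_info takes no time and is no camera call.
- env.job_done(): hands the job in; it is judged then, once.
Trained networks look in the newest picture that a camera, given by its name, has taken for a name from the list of things; names that differ only in an ending like _2 or _b are one class to them, and where a whole thing is asked for, a point or a joint stands for the part that bears it (a point fixed in the world has none). Each returns a list of dicts, best first, with "conf" (0 to 1); they miss things now and then, are a little off and sometimes report something else, mostly with a low value. They report only what shows in the picture. A call takes as long as a camera call.
- optics.silhouettes(camera, name): "mask" (400x640 bool, what is visible of it) and "at" ([column, row] in pixels, amid what is visible of it).
- optics.place_of(camera, name): "at" ([column, row] in pixels: a listed point, or the origin of a listed thing).
The state is a dict: "time_s": time; "qpos": joint angles; "qvel": joint speeds; "effort": joint torques, N m; "ee_pos": TCP position; "ee_rot": TCP orientation; "force": force on the tool from outside, world axes, zero at the start; "torque": the same for the moment, N m; "gripper_width": finger opening in mm; "gripper_force": force on a finger pad.
Only numpy, scipy, OpenCV 4.12 (cv2) and the standard library are available. Lean on these libraries where they do the work, as an engineer would, in place of code of your own. Each camera call takes 0.05 s, during which the arm holds its last target. There are 200 camera calls.

## Working session

There is one attempt and no reset: what is moved stays moved. The work goes in short steps, Python scripts to look and compute and a tool call to move; the robot and the scene stay as the last step left them, time stands still between calls to the robot, and variables do not carry over. Pictures are saved under pics/ and viewed, at most 10 in all, crops included, and the job is handed in when it is done.

Besides the shell and the picture viewer there is one more tool, called after "Call:" as name([rows], argument=value, ...), one row to a line, values as JSON. send_rows: Moves the arm, as the interface text tells. Its arguments: {"type":"object","properties":{"targets":{"type":"array"},"grip_force":{"type":"number"}},"required":["targets"]}

```bash
mkdir -p pics
cat > h.py <<'E'
import numpy as np, cv2
from workcell import env, optics
def ray(cam,px):
    c=optics.camera_info(cam);K,R,t=map(np.array,(c["camera_matrix"],c["R"],c["t"]))
    d=R.T@np.linalg.solve(K,[px[0],px[1],1.]);o=-R.T@t
    return o,d
def atz(cam,px,z):
    o,d=ray(cam,px);return (o+d*(z-o[2])/d[2]).round(1)
Z=dict(wheel_center=86,handle_grip=130,crank_handle=96,lamp_knob=253,lamp_pivot=216,water_jar=0,ink_bottle=0,paint_pot=0)
def look(names=Z,cams=("top","scene"),save=None):
    for c in cams:
        p,d=optics.grab_frame(c)
        if save: cv2.imwrite(f"pics/{save}_{c}.png",p[:,:,::-1])
        for n in names:
            r=optics.place_of(c,n)
            print(c,n,[(np.round(q["at"]).tolist(),round(q["conf"],2),atz(c,q["at"],Z[n]).tolist()) for q in r[:2]])
E
python3 - <<'E'
from h import *
look(save="a")
s=env.state();print(s["time_s"],s["ee_pos"],s["ee_rot"],s["gripper_width"])
E
```

```text
top wheel_center [([341.0, 195.0], 0.79, [565.4, 140.4, 86.0])]
top handle_grip [([359.0, 183.0], 0.63, [585.3, 105.0, 130.0])]
top crank_handle [([357.0, 185.0], 0.6, [584.9, 108.3, 96.0]), ([403.0, 209.0], 0.16, [533.2, 11.4, 96.0])]
top lamp_knob [([322.0, 206.0], 0.85, [530.0, 178.8, 253.0]), ([282.0, 214.0], 0.46, [514.8, 250.0, 253.0])]
top lamp_pivot [([248.0, 132.0], 0.72, [673.2, 318.6, 216.0])]
top water_jar [([309.0, 259.0], 0.78, [425.7, 214.5, 0.0])]
top ink_bottle [([403.0, 210.0], 0.67, [536.8, -2.2, 0.0])]
top paint_pot [([282.0, 212.0], 0.95, [534.1, 275.0, 0.0]), ([338.0, 192.0], 0.34, [580.5, 146.8, 0.0])]
scene wheel_center []
scene handle_grip [([343.0, 211.0], 0.62, [591.1, 111.7, 130.0])]
scene crank_handle [([339.0, 226.0], 0.62, [576.6, 109.5, 96.0])]
scene lamp_knob [([301.0, 166.0], 0.9, [529.3, 182.5, 253.0])]
scene lamp_pivot [([297.0, 137.0], 0.59, [670.8, 310.2, 216.0])]
scene water_jar [([263.0, 268.0], 0.61, [433.9, 223.5, -0.0]), ([302.0, 167.0], 0.16, [827.7, 421.2, 0.0])]
scene ink_bottle [([367.0, 288.0], 0.93, [532.8, -2.8, -0.0])]
scene paint_pot [([276.0, 237.0], 0.71, [531.2, 268.7, 0.0]), ([264.0, 270.0], 0.24, [431.0, 217.6, 0.0])]
0.9 [216.90887217 532.54600249 213.98878151] [1.79993287e+02 7.12444654e-04 1.57839231e+02] 90.8630640359768
```

View pics/a_top.png

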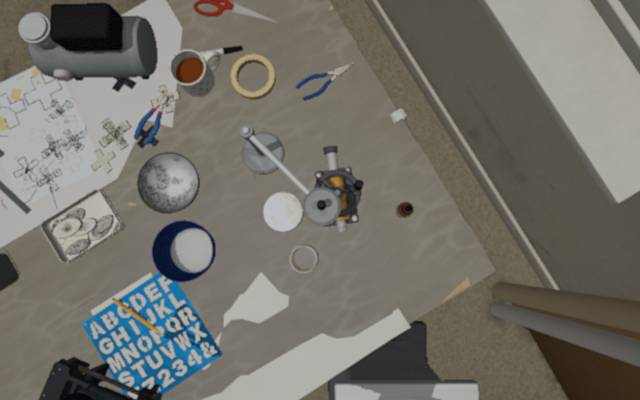

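View pics/a_scene.png

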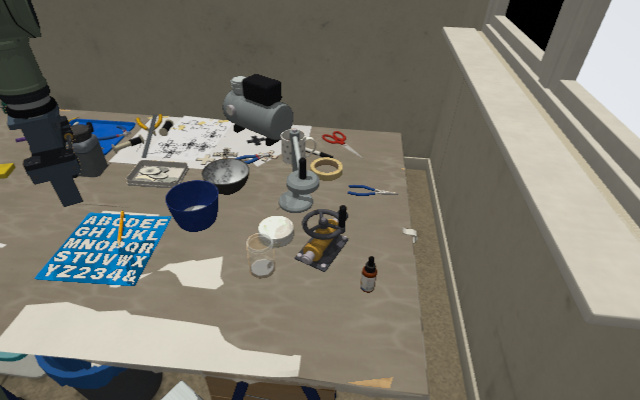

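The top view shows the lamp head at (322,206) partly over the valve, with the pivot at (248,132). The jar is at (303,259), the bottle at (404,209) and the pot at (283,212), which agrees with the networks. I'll go above the knob.

Call:
send_rows([
  [[0,0,0,0,0,0.25,-1],[0,0,0,0,0,0.25,-1],[0,0,0,0.156,-0.176,0,-1],[0,0,0,0.156,-0.176,0,-1],[0,0,0,0.156,-0.176,0,-1],[0,0,0,0.156,-0.176,0,-1],[0,0,0,0.156,-0.176,0,-1],[0,0,0,0.156,-0.176,0,-1],[0,0,0,0.156,-0.176,0,-1],[0,0,0,0.156,-0.176,0,-1],[0,0,0,0.156,-0.176,0,-1],[0,0,0,0.156,-0.176,0,-1]],
], grip_force=5)

```text
time_s: 2.1
ee_pos: [529.9, 178.9, 314.1]
ee_rot: [180.0, 0.0, 157.8]
force: [0.6, 0.9, -0.3]
gripper_width: 91.1
gripper_force: 0.0
```

Call:
send_rows([
  [[0,0,0,0,0.008,-0.2,-1],[0,0,0,0,0,-0.15,-1],[0,0,0,0,0,-0.05,-1],[0,0,0,0,0,0,1],[0,0,0,0,0,0,1],[0,0,0,0,0,0,1],[0,0,0,0,0,0,1],[0,0,0,0,0,0,1],[0,0,0,0,0,0,1],[0,0,0,0,0,0,1]],
], grip_force=5)

```text
time_s: 3.1
ee_pos: [528.9, 182.2, 234.2]
ee_rot: [180.0, 0.0, 157.8]
force: [-0.8, 0.1, -0.2]
gripper_width: 38.2
gripper_force: 0.0
```

Call:
send_rows([
  [[0,0,0,0,0,0,1],[0,0,0,0,0,0,1],[0,0,0,0,0,0,1],[0,0,0,0,0,0,1],[0,0,0,0,0,0,1]],
])

```text
time_s: 3.6
ee_pos: [529.3, 182.5, 233.9]
ee_rot: [179.9, 0.0, 157.8]
force: [1.7, 1.4, -0.7]
gripper_width: 16.2
gripper_force: 5.0
```

Run:
```python
import numpy as np
p=np.array([672,314]);k=np.array([529.5,181]);v=k-p;print(np.hypot(*v))
a0=np.arctan2(v[1],v[0]);r=np.hypot(*v)
A=a0-np.radians(np.arange(0,76,6.25))
P=p+198*np.c_[np.cos(A),np.sin(A)];print((np.diff(P,axis=0)/200).round(3).tolist(),P[-1])
```

```text
194.92370302249032
[[-0.069, 0.083], [-0.06, 0.09], [-0.05, 0.096], [-0.039, 0.101], [-0.028, 0.104], [-0.016, 0.107], [-0.005, 0.108], [0.007, 0.108], [0.019, 0.106], [0.03, 0.104], [0.041, 0.1], [0.052, 0.095]] [504.04059045 418.85054479]
```

Call:
send_rows([
  [[0,0,0,-0.069,0.083,0,1],[0,0,0,-0.06,0.09,0,1],[0,0,0,-0.05,0.096,0,1],[0,0,0,-0.039,0.101,0,1],[0,0,0,-0.028,0.104,0,1],[0,0,0,-0.016,0.107,0,1],[0,0,0,-0.005,0.108,0,1],[0,0,0,0.007,0.108,0,1],[0,0,0,0.019,0.106,0,1],[0,0,0,0.03,0.104,0,1]],
])

```text
time_s: 4.6
ee_pos: [484.8, 383.7, 233.6]
ee_rot: [-179.8, -0.2, 157.9]
force: [-1.9, -0.2, -0.3]
gripper_width: 15.9
gripper_force: 5.0
```

Call:
send_rows([
  [[0,0,0,0,0,0,1],[0,0,0,0,0,0,1],[0,0,0,0,0,0,1],[0,0,0,0,0,0,-1],[0,0,0,0,0,0,-1],[0,0,0,0,0,0,-1],[0,0,0,0,0,0,-1],[0,0,0,0,0,0,-1],[0,0,0,0,0,0.2,-1],[0,0,0,0,0,0.2,-1]],
])

```text
time_s: 5.6
ee_pos: [486.3, 383.0, 313.7]
ee_rot: [-179.8, -0.1, 157.8]
force: [-0.5, 0.9, 0.2]
gripper_width: 69.4
gripper_force: 0.0
```

Run:
```python
from h import *
look(["wheel_center","handle_grip","crank_handle","lamp_knob"],save="b")
for c in("top","scene"):
    im=cv2.imread(f"pics/b_{c}.png")
    x,y=(280,130) if c=="top" else (240,150)
    cv2.imwrite(f"pics/b2_{c}.png",cv2.resize(im[y:y+130,x:x+170],None,fx=4,fy=4,interpolation=cv2.INTER_CUBIC))
print(env.state()["ee_pos"],env.state()["time_s"])
```

```text
top wheel_center [([341.0, 193.0], 0.95, [568.6, 141.6, 86.0])]
top handle_grip [([359.0, 183.0], 0.6, [585.3, 105.6, 130.0])]
top crank_handle [([356.0, 186.0], 0.58, [581.5, 109.6, 96.0])]
top lamp_knob []
scene wheel_center [([324.0, 224.0], 0.79, [567.6, 146.1, 86.0])]
scene handle_grip [([342.0, 214.0], 0.45, [582.5, 106.2, 130.0])]
scene crank_handle [([340.0, 224.0], 0.43, [581.0, 110.5, 96.0])]
scene lamp_knob [([221.0, 146.0], 0.66, [484.6, 373.8, 253.0])]
[486.42315954 383.27353882 312.71664399] 6.1
```

View pics/b2_top.png

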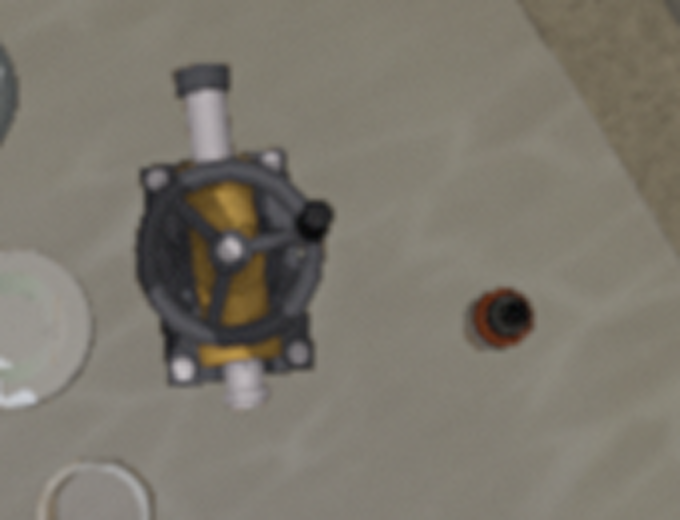

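The crop shows the wheel rim centred at crop (230,250), which is image (337.6,192.5). The handle's top is at crop (317,218), or (359,184.5), and the lamp is clear. I'll compare these with the networks' values.

Run:
```python
from h import *
print(atz("top",(337.4,192.3),90), atz("top",(358.8,184.),152),atz("top",(358.9,183.3),152), atz("top",(358,185.5),130))
```

```text
[570.2 148.9  90. ] [580.  107.2 152. ] [581.4 107.  152. ] [579.6 107.5 130. ]
```

View pics/b2_scene.png

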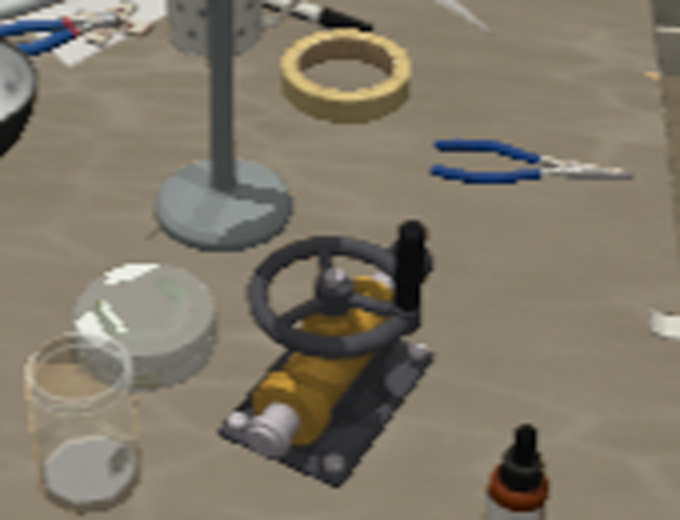

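Call:
send_rows([
  [[0,0,0,0.079,-0.23,0,-1],[0,0,0,0.079,-0.23,0,-1],[0,0,0,0.079,-0.23,0,-1],[0,0,0,0.079,-0.23,0,-1],[0,0,0,0.079,-0.23,0,-1],[0,0,0,0.08,-0.231,0,-1],[0,0,0,0,0,-0.2,-1],[0,0,0,0,0,-0.2,-1],[0,0,0,0,0,-0.2,-1],[0,0,0,0,0,0,-1]],
], grip_force=20)

```text
time_s: 7.1
ee_pos: [577.7, 106.4, 187.9]
ee_rot: [-179.6, -0.7, 157.8]
force: [0.4, 0.4, 0.2]
gripper_width: 91.0
gripper_force: 0.0
```

Run:
```python
from h import *
look(["lamp_knob","handle_grip"],save="c")
im=cv2.imread("pics/c_scene.png")
cv2.imwrite("pics/c2.png",cv2.resize(im[120:270,240:440],None,fx=4,fy=4,interpolation=cv2.INTER_CUBIC))
```

```text
top lamp_knob [([206.0, 230.0], 0.56, [489.3, 385.1, 253.0])]
top handle_grip [([308.0, 258.0], 0.29, [434.4, 211.2, 130.0])]
scene lamp_knob [([221.0, 145.0], 0.97, [485.7, 376.7, 253.0])]
scene handle_grip [([343.0, 216.0], 0.59, [577.3, 101.1, 130.0])]
```

View pics/c2.png

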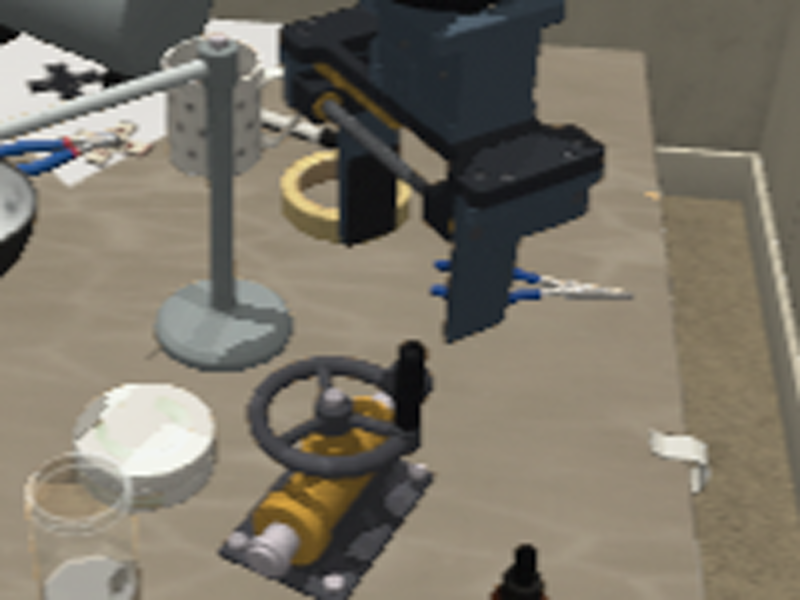

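The open fingers straddle the handle (crop (410,385)). I'll descend and grip.

Call:
send_rows([
  [[0,0,0,0.015,0,-0.13,-1],[0,0,0,0,0,-0.13,-1],[0,0,0,0,0,-0.12,-1],[0,0,0,0,0,0,1],[0,0,0,0,0,0,1],[0,0,0,0,0,0,1],[0,0,0,0,0,0,1],[0,0,0,0,0,0,1],[0,0,0,0,0,0,1],[0,0,0,0,0,0,1],[0,0,0,0,0,0,1],[0,0,0,0,0,0,1]],
])

```text
time_s: 8.6
ee_pos: [584.7, 107.3, 117.9]
ee_rot: [-180.0, -0.0, 157.8]
force: [0.7, -0.9, -0.5]
gripper_width: 22.2
gripper_force: 0.0
```

Call:
send_rows([
  [[0,0,0,0,0,0,1],[0,0,0,0,0,0,1],[0,0,0,0,0,0,1]],
], grip_force=20)

```text
time_s: 8.9
ee_pos: [584.5, 106.7, 117.9]
ee_rot: [-179.9, -0.0, 157.8]
force: [-0.4, -3.1, 1.3]
gripper_width: 18.1
gripper_force: 20.0
```

```bash
cat > g.py <<'E'
import sys,numpy as np
a0,step,n,r=map(float,sys.argv[1:5])
A=np.radians(a0+step*np.arange(n+1));P=r*np.c_[np.cos(A),np.sin(A)]
print([[0,0,0,*np.round(d/200,3).tolist(),0,1] for d in np.diff(P,axis=0)])
E
python3 g.py -71 -10 6 45
```

```text
[[0, 0, 0, -0.038, -0.009, 0, 1], [0, 0, 0, -0.039, -0.003, 0, 1], [0, 0, 0, -0.039, 0.004, 0, 1], [0, 0, 0, -0.038, 0.011, 0, 1], [0, 0, 0, -0.035, 0.017, 0, 1], [0, 0, 0, -0.032, 0.023, 0, 1]]
```

Call:
send_rows([
  [[0,0,0,-0.038,-0.009,0,1],[0,0,0,-0.039,-0.003,0,1],[0,0,0,-0.039,0.004,0,1]],
])

```text
time_s: 9.2
ee_pos: [561.6, 105.8, 117.9]
ee_rot: [179.9, 0.1, 157.8]
force: [2.9, -0.8, -2.4]
gripper_width: 17.6
gripper_force: 20.0
```

Call:
send_rows([
  [[0,0,0,-0.038,0.011,0,1],[0,0,0,-0.035,0.017,0,1],[0,0,0,-0.032,0.023,0,1]],
])

```text
time_s: 9.5
ee_pos: [540.5, 116.8, 118.0]
ee_rot: [179.9, 0.1, 157.8]
force: [6.1, 1.9, -4.7]
gripper_width: 17.0
gripper_force: 20.0
```

```bash
cat > fit.py <<'E'
import sys,numpy as np
from scipy.optimize import least_squares
P=np.array(eval(sys.argv[1]),float)
s=least_squares(lambda c:np.hypot(*(P-c[:2]).T)-c[2],[569,148,45]).x
print("free",s.round(1))
s=least_squares(lambda c:np.hypot(*(P-c).T)-45,[569,148]);print("r45",s.x.round(1),s.fun.round(1));d=P-s.x;print(np.degrees(np.arctan2(d[:,1],d[:,0])).round(1))
E
python3 fit.py "[(584.5,106.7),(561.6,105.8),(540.5,116.8)]"; python3 g.py -131 -10 6 45
```

```text
free [571.3 150.2  45.4]
r45 [571.2 149.7] [ 0. -0.  0.]
[ -72.8 -102.3 -133. ]
[[0, 0, 0, -0.027, 0.028, 0, 1], [0, 0, 0, -0.022, 0.033, 0, 1], [0, 0, 0, -0.016, 0.036, 0, 1], [0, 0, 0, -0.009, 0.038, 0, 1], [0, 0, 0, -0.003, 0.039, 0, 1], [0, 0, 0, 0.004, 0.039, 0, 1]]
```

Call:
send_rows([
  [[0,0,0,-0.027,0.028,0,1],[0,0,0,-0.022,0.033,0,1],[0,0,0,-0.016,0.036,0,1]],
])

```text
time_s: 9.8
ee_pos: [528.3, 136.0, 118.0]
ee_rot: [179.9, 0.2, 157.9]
force: [8.0, -1.5, -6.4]
gripper_width: 17.2
gripper_force: 20.0
```

Call:
send_rows([
  [[0,0,0,-0.009,0.038,0,1],[0,0,0,-0.003,0.039,0,1],[0,0,0,0.004,0.039,0,1]],
])

```text
time_s: 10.1
ee_pos: [526.9, 158.2, 118.0]
ee_rot: [-180.0, 0.2, 157.9]
force: [8.5, -4.7, -6.4]
gripper_width: 17.5
gripper_force: 20.0
```

```bash
python3 g.py -191 -10 12 45
```

```text
[[0, 0, 0, 0.011, 0.038, 0, 1], [0, 0, 0, 0.017, 0.035, 0, 1], [0, 0, 0, 0.023, 0.032, 0, 1], [0, 0, 0, 0.028, 0.027, 0, 1], [0, 0, 0, 0.033, 0.022, 0, 1], [0, 0, 0, 0.036, 0.016, 0, 1], [0, 0, 0, 0.038, 0.009, 0, 1], [0, 0, 0, 0.039, 0.003, 0, 1], [0, 0, 0, 0.039, -0.004, 0, 1], [0, 0, 0, 0.038, -0.011, 0, 1], [0, 0, 0, 0.035, -0.017, 0, 1], [0, 0, 0, 0.032, -0.023, 0, 1]]
```

Call:
send_rows([
  [[0,0,0,0.015,0.038,0,1],[0,0,0,0.019,0.035,0,1]],
])

```text
time_s: 10.3
ee_pos: [532.2, 172.2, 117.9]
ee_rot: [-179.8, 0.0, 157.9]
force: [4.2, -6.1, -2.0]
gripper_width: 17.0
gripper_force: 20.0
```

Call:
send_rows([
  [[0,0,0,0.023,0.032,0,1],[0,0,0,0.028,0.027,0,1]],
])

```text
time_s: 10.5
ee_pos: [541.5, 183.6, 117.9]
ee_rot: [-179.7, -0.1, 157.9]
force: [1.1, -6.2, 0.1]
gripper_width: 17.6
gripper_force: 20.0
```

Call:
send_rows([
  [[0,0,0,0.033,0.022,0,1],[0,0,0,0.036,0.016,0,1]],
])

```text
time_s: 10.7
ee_pos: [554.3, 191.5, 117.9]
ee_rot: [-179.7, -0.2, 157.9]
force: [-1.6, -4.9, 2.6]
gripper_width: 17.3
gripper_force: 20.0
```

Call:
send_rows([
  [[0,0,0,0.038,0.009,0,1],[0,0,0,0.039,0.003,0,1]],
])

```text
time_s: 10.9
ee_pos: [570.6, 194.8, 117.9]
ee_rot: [-179.9, -0.2, 157.9]
force: [-3.5, -3.4, 3.0]
gripper_width: 17.7
gripper_force: 20.0
```

Call:
send_rows([
  [[0,0,0,0.039,-0.004,0,1],[0,0,0,0.038,-0.011,0,1]],
])

```text
time_s: 11.1
ee_pos: [587.1, 192.0, 117.9]
ee_rot: [-180.0, -0.1, 157.8]
force: [-5.4, -3.1, 3.1]
gripper_width: 17.5
gripper_force: 20.0
```

Call:
send_rows([
  [[0,0,0,0.035,-0.017,0,1],[0,0,0,0.032,-0.023,0,1]],
])

```text
time_s: 11.3
ee_pos: [600.9, 184.0, 117.9]
ee_rot: [180.0, -0.1, 157.8]
force: [-5.4, -1.7, 3.1]
gripper_width: 17.7
gripper_force: 20.0
```

Call:
send_rows([
  [[0,0,0,0.027,-0.028,0,1],[0,0,0,0.022,-0.033,0,1]],
])

```text
time_s: 11.5
ee_pos: [610.6, 172.2, 117.9]
ee_rot: [179.9, -0.1, 157.8]
force: [-5.9, 0.7, 3.2]
gripper_width: 17.2
gripper_force: 20.0
```

Call:
send_rows([
  [[0,0,0,0.016,-0.036,0,1],[0,0,0,0.009,-0.038,0,1]],
])

```text
time_s: 11.7
ee_pos: [615.9, 157.9, 117.9]
ee_rot: [179.9, -0.1, 157.8]
force: [-3.5, 2.3, 2.8]
gripper_width: 17.3
gripper_force: 20.0
```

Call:
send_rows([
  [[0,0,0,0.003,-0.039,0,1],[0,0,0,-0.004,-0.039,0,1]],
])

```text
time_s: 11.9
ee_pos: [619.6, 152.3, 118.3]
ee_rot: [178.5, 0.0, 157.5]
force: [11.1, 37.2, -13.4]
gripper_width: 17.7
gripper_force: 20.0
```

Call:
send_rows([
  [[0,0,0,-0.011,-0.038,0,1]],
])

```text
time_s: 12.0
ee_pos: [621.6, 147.4, 118.4]
ee_rot: [178.1, 0.4, 157.5]
force: [15.2, 39.1, -16.2]
gripper_width: 24.9
gripper_force: 20.0
```

Call:
send_rows([
  [[0,0,0,0.008,0.035,0,1],[0,0,0,0.003,0.025,0,1],[0,0,0,0,0,0,1],[0,0,0,0,0,0,1]],
])

```text
time_s: 12.4
ee_pos: [622.6, 152.1, 118.4]
ee_rot: [179.0, 0.6, 157.7]
force: [11.7, 14.8, -8.3]
gripper_width: 17.2
gripper_force: 20.0
```

Run:
```python
from h import *
look(["handle_grip","crank_handle","wheel_center"],cams=("scene",),save="d")
im=cv2.imread("pics/d_scene.png")
cv2.imwrite("pics/d2.png",cv2.resize(im[150:270,260:410],None,fx=5,fy=5,interpolation=cv2.INTER_CUBIC))
```

```text
scene handle_grip [([334.0, 200.0], 0.46, [611.0, 150.5, 130.0])]
scene crank_handle [([330.0, 209.0], 0.52, [613.1, 159.8, 96.0])]
scene wheel_center [([320.0, 225.0], 0.91, [561.1, 151.6, 86.0])]
```

View pics/d2.png

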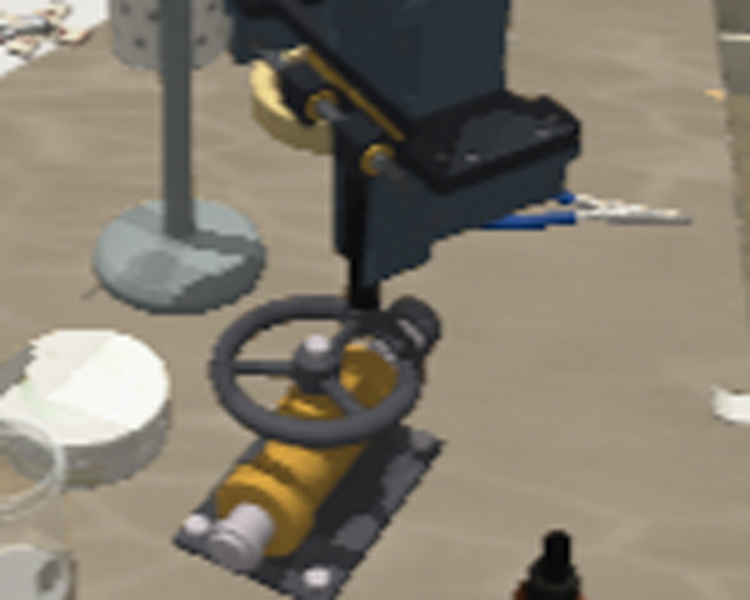

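The handle is still held and the wheel is on its stop, but it has slid about 6 mm across the pads. I'll release, re-centre and regrip; the wheel stays where it is.

Call:
send_rows([
  [[0,0,0,0,0,0,0.3],[0,0,0,0,0,0,0.3],[0,0,0,0,0,0,0.3],[0,0,0,0,0,0,0.3]],
])

```text
time_s: 13.0
ee_pos: [617.1, 147.1, 118.2]
ee_rot: [179.8, 0.1, 157.8]
force: [3.1, 4.9, -1.6]
gripper_width: 32.1
gripper_force: 3.0
```

Call:
send_rows([
  [[0,0,0,-0.003,0.02,0,0.3],[0,0,0,-0.002,0.02,0,0.3],[0,0,0,0,0,0,0.3],[0,0,0,0,0,0,0.3]],
])

```text
time_s: 13.4
ee_pos: [614.4, 153.5, 117.9]
ee_rot: [-180.0, -0.0, 157.8]
force: [-0.0, -0.1, 0.1]
gripper_width: 32.1
gripper_force: 0.0
```

Call:
send_rows([
  [[0,0,0,0,0,0,1],[0,0,0,0,0,0,1],[0,0,0,0,0,0,1],[0,0,0,0,0,0,1],[0,0,0,0,0,0,1],[0,0,0,0,0,0,1]],
], grip_force=20)

```text
time_s: 14.0
ee_pos: [615.4, 155.4, 118.1]
ee_rot: [179.8, 0.0, 157.8]
force: [1.6, 5.3, -1.0]
gripper_width: 17.4
gripper_force: 20.0
```

Call:
send_rows([
  [[0,0,0,0.002,-0.02,0,1],[0,0,0,0,0,0,1],[0,0,0,0,0,0,1],[0,0,0,0,0,0,1]],
])

```text
time_s: 14.4
ee_pos: [615.5, 155.0, 118.1]
ee_rot: [179.4, -0.1, 157.8]
force: [1.3, 14.6, -2.1]
gripper_width: 17.2
gripper_force: 20.0
```

```bash
python3 g.py 7 15 12 45;python3 g.py 187 15 12 45
```

```text
[[0, 0, 0, -0.015, 0.057, 0, 1], [0, 0, 0, -0.029, 0.051, 0, 1], [0, 0, 0, -0.041, 0.042, 0, 1], [0, 0, 0, -0.051, 0.03, 0, 1], [0, 0, 0, -0.057, 0.016, 0, 1], [0, 0, 0, -0.059, 0.001, 0, 1], [0, 0, 0, -0.057, -0.015, 0, 1], [0, 0, 0, -0.051, -0.029, 0, 1], [0, 0, 0, -0.042, -0.041, 0, 1], [0, 0, 0, -0.03, -0.051, 0, 1], [0, 0, 0, -0.016, -0.057, 0, 1], [0, 0, 0, -0.001, -0.059, 0, 1]]
[[0, 0, 0, 0.015, -0.057, 0, 1], [0, 0, 0, 0.029, -0.051, 0, 1], [0, 0, 0, 0.041, -0.042, 0, 1], [0, 0, 0, 0.051, -0.03, 0, 1], [0, 0, 0, 0.057, -0.016, 0, 1], [0, 0, 0, 0.059, -0.001, 0, 1], [0, 0, 0, 0.057, 0.015, 0, 1], [0, 0, 0, 0.051, 0.029, 0, 1], [0, 0, 0, 0.042, 0.041, 0, 1], [0, 0, 0, 0.03, 0.051, 0, 1], [0, 0, 0, 0.016, 0.057, 0, 1], [0, 0, 0, 0.001, 0.059, 0, 1]]
```

Call:
send_rows([
  [[0,0,0,-0.001,0.03,0,1],[0,0,0,-0.015,0.057,0,1],[0,0,0,-0.029,0.051,0,1],[0,0,0,-0.041,0.042,0,1],[0,0,0,-0.051,0.03,0,1],[0,0,0,-0.057,0.016,0,1],[0,0,0,-0.059,0.001,0,1]],
])

```text
time_s: 15.1
ee_pos: [563.5, 194.6, 118.0]
ee_rot: [-179.9, 0.1, 157.9]
force: [4.8, -7.1, -0.7]
gripper_width: 17.7
gripper_force: 20.0
```

Call:
send_rows([
  [[0,0,0,-0.057,-0.015,0,1],[0,0,0,-0.051,-0.029,0,1],[0,0,0,-0.042,-0.041,0,1],[0,0,0,-0.03,-0.051,0,1],[0,0,0,-0.016,-0.057,0,1],[0,0,0,-0.001,-0.059,0,1]],
])

```text
time_s: 15.7
ee_pos: [525.7, 146.3, 118.1]
ee_rot: [179.7, 0.1, 157.8]
force: [7.1, 5.0, -6.9]
gripper_width: 17.5
gripper_force: 20.0
```

Call:
send_rows([
  [[0,0,0,0.019,-0.057,0,1],[0,0,0,0.03,-0.051,0,1],[0,0,0,0.041,-0.042,0,1],[0,0,0,0.051,-0.03,0,1],[0,0,0,0.057,-0.016,0,1],[0,0,0,0.059,-0.001,0,1]],
])

```text
time_s: 16.3
ee_pos: [576.1, 105.0, 117.9]
ee_rot: [-179.9, -0.1, 157.8]
force: [-3.8, 3.5, 3.1]
gripper_width: 17.2
gripper_force: 20.0
```

Call:
send_rows([
  [[0,0,0,0.057,0.015,0,1],[0,0,0,0.051,0.029,0,1],[0,0,0,0.042,0.041,0,1],[0,0,0,0.03,0.051,0,1],[0,0,0,0.016,0.057,0,1],[0,0,0,0.001,0.059,0,1]],
])

```text
time_s: 16.9
ee_pos: [615.8, 154.7, 117.9]
ee_rot: [-179.8, -0.0, 157.9]
force: [-6.5, -5.6, 6.9]
gripper_width: 17.3
gripper_force: 20.0
```

One full turn is done; now the second.

Call:
send_rows([
  [[0,0,0,-0.018,0.057,0,1],[0,0,0,-0.03,0.051,0,1],[0,0,0,-0.041,0.042,0,1],[0,0,0,-0.051,0.03,0,1],[0,0,0,-0.057,0.016,0,1],[0,0,0,-0.059,0.001,0,1]],
])

```text
time_s: 17.5
ee_pos: [566.5, 194.9, 118.1]
ee_rot: [180.0, 0.3, 157.9]
force: [4.9, -5.8, 0.2]
gripper_width: 17.8
gripper_force: 20.0
```

Call:
send_rows([
  [[0,0,0,-0.057,-0.015,0,1],[0,0,0,-0.051,-0.029,0,1],[0,0,0,-0.042,-0.041,0,1],[0,0,0,-0.03,-0.051,0,1],[0,0,0,-0.016,-0.057,0,1],[0,0,0,-0.001,-0.059,0,1]],
])

```text
time_s: 18.1
ee_pos: [525.8, 145.5, 118.1]
ee_rot: [179.8, 0.1, 157.8]
force: [5.3, 5.7, -4.3]
gripper_width: 17.5
gripper_force: 20.0
```

Call:
send_rows([
  [[0,0,0,0.018,-0.057,0,1],[0,0,0,0.03,-0.051,0,1],[0,0,0,0.041,-0.042,0,1],[0,0,0,0.051,-0.03,0,1],[0,0,0,0.057,-0.016,0,1],[0,0,0,0.059,-0.001,0,1]],
])

```text
time_s: 18.7
ee_pos: [575.9, 104.9, 118.0]
ee_rot: [-179.9, -0.2, 157.8]
force: [-4.2, 5.7, 3.5]
gripper_width: 17.2
gripper_force: 20.0
```

Call:
send_rows([
  [[0,0,0,0.057,0.015,0,1],[0,0,0,0.051,0.029,0,1],[0,0,0,0.042,0.041,0,1],[0,0,0,0.03,0.051,0,1],[0,0,0,0.016,0.057,0,1],[0,0,0,0.001,0.059,0,1],[0,0,0,0,0,0,1],[0,0,0,0,0,0,1],[0,0,0,0,0,0,1],[0,0,0,0,0,0,1]],
])

```text
time_s: 19.7
ee_pos: [615.6, 155.8, 118.0]
ee_rot: [180.0, -0.0, 157.8]
force: [-4.3, 2.2, 3.4]
gripper_width: 17.7
gripper_force: 20.0
```

Run:
```python
from h import *
look(["lamp_knob","handle_grip","water_jar","ink_bottle","paint_pot"],cams=("scene",))
s=env.state();print(s["ee_pos"],s["gripper_force"],s["force"]);print(env.job_done())
```

```text
scene lamp_knob [([218.0, 147.0], 0.95, [476.5, 375.6, 253.0])]
scene handle_grip [([334.0, 199.0], 0.43, [613.9, 151.7, 130.0])]
scene water_jar [([263.0, 270.0], 0.85, [428.2, 217.2, 0.0]), ([366.0, 287.0], 0.67, [535.2, 1.5, 0.0])]
scene ink_bottle [([324.0, 223.0], 0.31, [650.3, 202.5, 0.0])]
scene paint_pot []
[615.63061029 155.66832654 117.98185647] 19.998526292456518 [-4.79898385  1.93396052  3.536892  ]
the job is handed in; nothing more can be done
None
```

I've handed the job in: the lamp is swung well clear to the left, and the wheel was shut on its stop and backed off two full turns, to about 1° by the arm's own position. The gripper still holds the handle with 20 N; in the last picture the jar was where it started, but the bottle and pot weren't found, so I couldn't confirm those two, and no verdict came back.

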